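Hover the service cover over the tracer's threaded holes

TASK

Take the loose cover plate off its stand, turn it level with its blue-panelled outer face up, and hold it hovering about 25 mm (no less than 10, no more than 40) above the lens tracer's mounting frame, each of its four holes straight above its own threaded hole, wide-set pair over wide-set pair, ready for the screws. Finish while still holding it there, steady in the gripper; the cover must not touch the tracer on the way, and the other things on the counter are to be left alone.

Things in the scene. Friction and masses are not known exactly. Their poses are not given: they have to be found in the camera images.
- cover: Loose cover plate 110 x 56 x 6 mm, 0.08-0.15 kg, cream, blue panel on its outer face. Origin: centre of inner face; x along the 110 mm length to the end with a small blue mark and the wide-set holes; y across; z out of the outer face. At the start it leans back 25 deg from upright on the stand, wide end up, outer face to the stand's -x and a little up, origin 115 mm above the table, long edges free to grip.
- stand: Dark steel easel, fixed. Origin on the table below the cover's middle; front is -x. Base 150 x 100 x 10 mm, x from -55 to +95. Back rest, ledge and posts are 30 mm wide (y), centred; the back rest, 8 mm thick, ends 35 mm past the cover's middle; a lip 8 mm high stands 2 mm in front of the cover's lower edge: raise the cover 15 mm along its length, then draw it off.
- tracer: Lens tracer, a fixed machine with blue lower body and cream top, 240 (x) x 290 (y) mm, top 112 mm above the table. On it, centred, a grey mounting frame 126 (x) x 74 (y) x 8 mm with a dark opening 66 x 30 mm and four threaded holes. Origin on the table under its centre; x along the frame towards the wide-set threads; z up.
- seat (a point): Centre of the mounting frame's top face, 120 mm above the table; axes as the tracer's. The cover belongs above it with the same x direction.
- hole0 (a point): Centre of a 10 mm hole in the cover at its inner face, at x, y = +45, +18 mm in the cover's frame (wide-set pair). Belongs above thread0.
- thread0 (a point): Mouth of a 6 mm threaded hole with a brass rim, on the frame's top face (120 mm above the table), at x, y = +45, +18 mm in the tracer's frame (wide-set pair).
- hole1 (a point): Centre of a 10 mm hole in the cover at its inner face, at x, y = +45, -18 mm in the cover's frame (wide-set pair). Belongs above thread1.
- thread1 (a point): Mouth of a 6 mm threaded hole with a brass rim, on the frame's top face (120 mm above the table), at x, y = +45, -18 mm in the tracer's frame (wide-set pair).
- hole2 (a point): Centre of a 10 mm hole in the cover at its inner face, at x, y = -45, +11 mm in the cover's frame (narrow-set pair). Belongs above thread2.
- thread2 (a point): Mouth of a 6 mm threaded hole with a brass rim, on the frame's top face (120 mm above the table), at x, y = -45, +11 mm in the tracer's frame (narrow-set pair).
- hole3 (a point): Centre of a 10 mm hole in the cover at its inner face, at x, y = -45, -11 mm in the cover's frame (narrow-set pair). Belongs above thread3.
- thread3 (a point): Mouth of a 6 mm threaded hole with a brass rim, on the frame's top face (120 mm above the table), at x, y = -45, -11 mm in the tracer's frame (narrow-set pair).
- screwdriver: Loose screwdriver lying on the table at the right, along its own x. Bystander.
- screw_tray: Loose blue open tray 90 x 70 x 22 mm, at the back. Origin under its centre. Bystander.
- spray: White spray bottle with blue cap, 52 mm across, 150 mm high, standing at the back. Origin under its centre. Bystander.
- case: Dark grey spectacle case 65 (x) x 160 (y) x 42 mm, at the back. Origin under its centre. Bystander.
- lens_tray: White lens tray 160 (x) x 240 (y) x 30 mm with two lenses, at the left. Origin under its centre. Bystander.
- cup: White ceramic cup 76 mm across, 95 mm high, at the right. Origin under its centre. Bystander.
There are look-alikes about, which are no part of the job. Of the things like the cover, leave any that is green or turquoise; of the rest the smaller one is meant.

How it is judged:
On the way:
1. the cover is off the stand, carried by the gripper (height (world z) of cover above 0.125 m and contact force between cover and the fingers above 1 N and contact force between cover and stand below 0.1 N), for 0.2 s.
At the end, for the whole second after the job is handed in: The gripper holds the cover still (slower than 20 mm/s and 0.15 rad/s), touching neither tracer nor stand, outer face up and level within 0.12 rad, every hole centre within 4.5 mm horizontally of its own thread's centre and 8 to 45 mm above the frame; every bystander within 15 mm of where it began (horizontal distance between hole0 and thread0 below 0.0045 m and horizontal distance between hole1 and thread1 below 0.0045 m and horizontal distance between hole2 and thread2 below 0.0045 m and horizontal distance between hole3 and thread3 below 0.0045 m and z of hole0 in the frame of seat between 0.008 and 0.045 m and z of hole1 in the frame of seat between 0.008 and 0.045 m and z of hole2 in the frame of seat between 0.008 and 0.045 m and z of hole3 in the frame of seat between 0.008 and 0.045 m and angle between cover's own z axis and vertical below 0.12 rad and contact force between cover and the fingers above 1 N and contact force between cover and tracer below 0.1 N and contact force between cover and stand below 0.1 N and linear speed of cover below 0.02 m/s and angular speed of cover below 0.15 rad/s and distance of each of screwdriver, screw_tray, spray, case, lens_tray, cup from where it was at the start of the episode below 0.015 m); the arm keeps its last pose, push and grip.
It fails at once if the cover touches the tracer (contact force between cover and tracer above 1 N).
It fails at once if a bystander is disturbed (moved 15 mm) (distance of any of screwdriver, screw_tray, spray, case, lens_tray, cup from where it was at the start of the episode above 0.015 m).
It also fails if it takes over 45 s, if anything falls off the work surface, if the arm or the gripper's body presses on something with over 40 N, if the wrist force passes 120 N, or if a joint passes its speed limit or range.

ROBOT

A 6-joint arm with a two-finger parallel gripper is mounted at the origin on the work surface. World frame = base frame: x ahead of the robot, y to its left, z up, the work surface at z = 0. Lengths are in m, angles in rad, forces in N, time in s.
With the tool pointing down it reaches from about 0.35 to 0.85 m from the base axis. Payload 8.1 kg.
Tool frame: the origin (TCP) lies midway between the tips of the shut fingers; the grasp point (between the pads) lies 19 mm behind it; z points along the fingers, y is the line along which they close (so a half turn about z gives the same grasp; the last joint's range is limited). The gripper opens to 93 mm and grips with 3 to 60 N. Pads are 15 mm wide; open, the fingers measure 128 mm over their backs; the gripper's body (75 mm by 188 mm) begins 65 mm behind the grasp point.
Start: joints at [-1.327, 0.13, 1.488, -0, 1.523, -0.085], TCP at [0.194, -0.568, 0.219] pointing down, gripper open.
Joint ranges: [-2.96, 2.96], [-0.89, 2.26], [0.02, 2.5], [-1.34, 4.48], [0, 2.73], [-2.66, 2.66]. Speed limits (rad/s): [2.39, 2.39, 2.79, 3.14, 3.14, 3.14].

INTERFACE

Orientations are given as a rotation vector (axis times angle).
In Python, from plant import read_state, read_camera, camera_model, close_job gives the robot as it stands. The module is installed in compiled form; this text tells all that it offers.
- The arm moves only by the tool carry_out, never from a script. Its argument "moves" is a list of rows, each an object of numbers: "jaw": the finger opening in m, from 0 to 0.093; "dx", "dy", "dz": the shift along the tool's x, y, z in m; "yaw": the turn about the tool's z in rad. In form: [{"jaw": .., "dx": .., "dy": .., "dz": .., "yaw": ..}, ...]. A call has 1 to 8 rows; each row shifts and turns the commanded pose from where the row before left it, along the tool's axes as they then stand; what a row does not reach is not made up. A row lasts 1/8 s, in which the tool goes at most 62.5 mm and 10.7 degrees, less where a joint would pass 70% of its speed; a pose out of reach is approached as far as the arm can. A call is refused whole if a number of a shift passes 0.0625 or a number of a turn 0.188, either way. A call with a gripper value outside its range is refused whole. The fingers move at their own pace and stop on an object; "grip_force" is the grip in N (left out, the last holds). Time passes only in rows, so rows that do not move let the fingers close. It gives the time, the measured TCP pose, the force, the opening and the grip force at its end, in the units of the state.
- read_state(): the state, without advancing time (a new reading comes with each control period).
- read_camera(name): name is "scene" or "top"; returns the picture (384x512x3 uint8, red, green, blue); there is no depth.
- camera_model(name): a dict with "camera_matrix" (3x3 intrinsics, pixels), "view" (4x4, takes a point from world to camera coordinates). Camera axes: x right, y up, looking along -z (the intrinsics and any distortion apply to the point x, -y, -z); pixel columns grow to the right and rows downward; lengths in m; the calibration is good to about 2 mm. A picture is of the moment at which its call begins. camera_model takes no time and is no camera call.
- close_job(): hands the job in; it is judged then, once.
The state is a dict: "t": time; "q": joint angles; "dq": joint speeds; "joint_torque": joint torques, N m; "tool_pos": TCP position; "orientation": TCP orientation; "force": force on the tool from outside, world axes, zero at the start; "wrist_torque": the same for the moment, N m; "opening": finger opening in m; "gripper_force": force on a finger pad.
Only numpy, scipy, OpenCV 4.12 (cv2) and the standard library are available. Lean on these libraries where they do the work, as an engineer would, in place of code of your own. Each camera call takes 0.05 s, during which the arm holds its last target. There are 200 camera calls.

## Working session

There is one attempt and no reset: what is moved stays moved. The work goes in short steps, Python scripts to look and compute and a tool call to move; the robot and the scene stay as the last step left them, time stands still between calls to the robot, and variables do not carry over. Pictures are saved under pics/ and viewed, at most 10 in all, crops included, and the job is handed in when it is done.

Besides the shell and the picture viewer there is one more tool, called after "Request:" in YAML: its name, and indented under it one key for each argument. carry_out: Moves the arm, as the interface text tells. Its arguments: {"type":"object","properties":{"moves":{"type":"array","items":{"type":"object","properties":{"jaw":{"type":"number"},"dx":{"type":"number"},"dy":{"type":"number"},"dz":{"type":"number"},"yaw":{"type":"number"}}}},"grip_force":{"type":"number"}},"required":["moves"]}

```bash
mkdir -p pics; cat > h.py <<'E'
import numpy as np, cv2
from plant import read_state, read_camera, camera_model, close_job
def shot(n,f=None):
    im=cv2.cvtColor(read_camera(n),cv2.COLOR_RGB2BGR)
    if f: cv2.imwrite('pics/'+f+'.png',im)
    return im
def cam(n):
    m=camera_model(n);return np.array(m['camera_matrix']),np.array(m['view']),m
def proj(n,P):
    K,V,_=cam(n);P=np.atleast_2d(P);c=(V[:3,:3]@P.T).T+V[:3,3]
    c=c*[1,-1,-1];u=(K@c.T).T;return u[:,:2]/u[:,2:]
def ray(n,p):
    K,V,_=cam(n);d=np.linalg.inv(K)@[p[0],p[1],1.];d=d*[1,-1,-1]
    R=V[:3,:3];return -R.T@V[:3,3],R.T@d
def onz(n,p,z):
    o,d=ray(n,p);return o+d*(z-o[2])/d[2]
def tri(p,q,a='scene',b='top'):
    o,d=ray(a,p);o2,e=ray(b,q);s=np.linalg.lstsq(np.c_[d,-e],o2-o,rcond=None)[0]
    A=o+d*s[0];B=o2+e*s[1];return (A+B)/2,np.linalg.norm(A-B)
E
python3 - <<'E'
from h import *
a=shot('scene','s0');b=shot('top','t0')
s=read_state();print(s['t'],s['tool_pos'],s['orientation'],s['q'],s['opening'])
for n in('scene','top'):
    K,V,m=cam(n);print(n,m.keys(),K.round(1).tolist(),(-V[:3,:3].T@V[:3,3]).round(3),V[:3,:3].round(2).tolist())
E
```

```text
0.1 [ 0.19364889 -0.56734652  0.21769528] [-3.09757753e+00 -5.13918822e-01  2.08766108e-04] [-1.32738212e+00  1.31096607e-01  1.48915314e+00 -5.75403381e-07
  1.52302059e+00 -8.54103430e-02] 0.09301564079390491
scene dict_keys(['camera_matrix', 'view']) [[465.8, 0.0, 265.3], [0.0, 465.8, 197.4], [0.0, 0.0, 1.0]] [1.927 0.102 1.266] [[-0.1, 0.99, 0.02], [-0.61, -0.08, 0.79], [0.79, 0.06, 0.62]]
top dict_keys(['camera_matrix', 'view']) [[393.1, 0.0, 254.6], [0.0, 393.1, 188.2], [0.0, 0.0, 1.0]] [0.349 0.016 1.318] [[0.02, -1.0, 0.0], [0.99, 0.02, 0.14], [-0.14, -0.0, 0.99]]
```

View pics/s0.png

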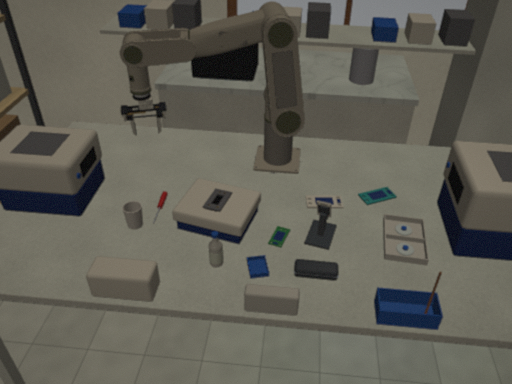

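View pics/t0.png

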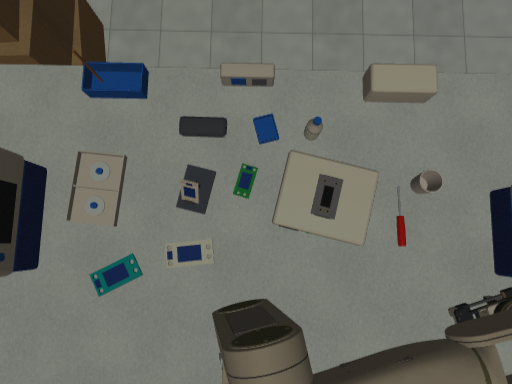

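```bash
python3 - <<'E'
from h import *
a=cv2.imread('pics/s0.png');b=cv2.imread('pics/t0.png')
c1=cv2.resize(b[155:225,165:230],None,fx=6,fy=6,interpolation=cv2.INTER_CUBIC)
c2=cv2.resize(b[140:250,265:385],None,fx=3.3,fy=3.82,interpolation=cv2.INTER_CUBIC)
cv2.imwrite('pics/c1.png',np.hstack([cv2.convertScaleAbs(c1,alpha=1.6),cv2.convertScaleAbs(c2,alpha=1.6)]))
print(c1.shape,c2.shape)
# frame: grey blob on tracer
hsv=cv2.cvtColor(b,cv2.COLOR_BGR2HSV)
g=b[160:235,290:365]
print(b[182,318],b[195,328],b[170,300],b[176,322])
E
```

```text
(420, 390, 3) (420, 396, 3)
[62 64 66] [16 15 16] [115 132 137] [66 67 69]
```

View pics/c1.png

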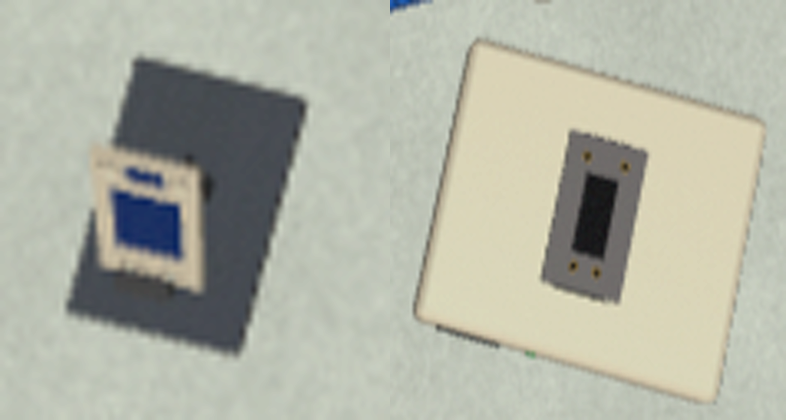

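```bash
cat > m.py <<'E'
from h import *
def rect(mask,n,z):
    cs=cv2.findContours(mask.astype(np.uint8),0,1)[0]; c=max(cs,key=cv2.contourArea)
    P=np.array([onz(n,p[0],z)[:2] for p in c],np.float32)
    (cx,cy),(w,h),a=cv2.minAreaRect(P*1000)
    a=a if w>h else a+90
    a=(a+90)%180-90
    return np.array([cx,cy])/1000,sorted((w,h)),a
E
python3 - <<'E'
from m import *
b=cv2.imread('pics/t0.png').astype(int);a=cv2.imread('pics/s0.png').astype(int)
def sub(n,im,x0,x1,y0,y1,f):
    m=np.zeros(im.shape[:2],bool);m[y0:y1,x0:x1]=f(im[y0:y1,x0:x1]);return m
dark=lambda r:r.max(2)<90
print('frame',rect(sub('top',b,300,355,165,230,dark),'top',.12))
print('opening',rect(sub('top',b,300,355,165,230,lambda r:r.max(2)<35),'top',.12))
print('tracertop',rect(sub('top',b,265,385,140,250,lambda r:(r[...,2]-r[...,0]>14)&(r[...,2]>110)),'top',.112))
st=sub('top',b,165,230,155,225,lambda r:r.max(2)<85)
print('base',rect(st,'top',.01))
# cover in both views: cream
m=sub('top',b,170,205,170,210,lambda r:((r[...,2]-r[...,0]>14)&(r[...,2]>110))|(r[...,0]-r[...,2]>50))
ys,xs=np.where(m);print('cov top',xs.mean(),ys.mean())
for p in [(xs.mean(),ys.mean())]: print(onz('top',p,.117))
# threads brass
m=sub('top',b,300,355,165,230,lambda r:(r[...,2]-r[...,0]>12)&(r.max(2)<100))
n,l,s,c=cv2.connectedComponentsWithStats(m.astype(np.uint8))
for k in range(1,n): print(s[k,4],c[k],onz('top',c[k],.12))
m=sub('scene',a,200,240,180,215,dark)
print('frame scene',rect(m,'scene',.12))
E
```

```text
frame (array([ 0.49324908, -0.20185251]), [74.01968383789062, 128.04750061035156], -13.073257446289062)
opening (array([ 0.49461606, -0.20274422]), [29.125789642333984, 62.53164291381836], -12.806716918945312)
tracertop (array([ 0.4921347 , -0.20228326]), [234.66310119628906, 283.5578308105469], 76.98948669433594)
base (array([0.52392285, 0.21631203]), [100.85768127441406, 148.80496215820312], -13.087745666503906)
cov top 188.83221476510067 189.86577181208054
[0.50587109 0.22121577 0.117     ]
1 [353. 165.] [ 0.59300148 -0.28498106  0.12      ]
1 [327. 175.] [ 0.5599922  -0.20416926  0.12      ]
1 [331. 176.] [ 0.55709621 -0.21650518  0.12      ]
1 [335. 177.] [ 0.55420222 -0.22883256  0.12      ]
10 [324.3 180.7] [ 0.54200035 -0.19573586  0.12      ]
11 [335.63636364 183.45454545] [ 0.53407999 -0.23061516  0.12      ]
9 [320.         209.55555556] [ 0.45256528 -0.18215457  0.12      ]
10 [326.9 211. ] [ 0.44855187 -0.20319079  0.12      ]
1 [319. 216.] [ 0.43283412 -0.17903782  0.12      ]
2 [323.5 217. ] [ 0.43005195 -0.19272886  0.12      ]
2 [326.5 218. ] [ 0.42718418 -0.2018451   0.12      ]
frame scene (array([ 0.50505835, -0.20348515]), [74.98479461669922, 134.0983123779297], -13.409782409667969)
```

Candidates (top view): cream with blue on the stand (190,190); larger cream one flat (190,253); green (245,181); turquoise (116,274). The green and turquoise ones are excluded. The one on the stand is the smaller cream plate, and the crop confirms it with its blue mark at the upper end. Wide-set threads are at the image-top end of the tracer frame. The stand and tracer are both at yaw -13°.

Request:
carry_out:
  moves:
    - {"jaw": 0.093,"dz": -0.03,"yaw": 0.139}
    - {"dz": -0.03,"yaw": 0.139}
    - {"dz": -0.03,"yaw": 0.139}
    - {"dz": -0.03,"yaw": 0.139}
    - {"dx": 0.006,"dy": -0.042}
    - {"dx": 0.006,"dy": -0.042}
    - {"dx": 0.006,"dy": -0.042}
    - {"dx": 0.006,"dy": -0.042}
  grip_force: 20

```text
invalid input at $.moves[0]: expected keys jaw, dx, dy, dz, yaw
```

Request:
carry_out:
  moves:
    - {"dx": 0.006,"dy": -0.042}
    - {"dx": 0.006,"dy": -0.042}
    - {"dx": 0.006,"dy": -0.042}
    - {"dx": 0.006,"dy": -0.042}
    - {"dx": 0.006,"dy": -0.042}
    - {"dx": 0.006,"dy": -0.042}
    - {"dx": 0.006,"dy": -0.042}
    - {"dx": 0.006,"dy": -0.042}

```text
invalid input at $.moves[0]: expected keys jaw, dx, dy, dz, yaw
```

All keys are needed.

Request:
carry_out:
  moves:
    - {"jaw": 0.093,"dx": 0,"dy": 0,"dz": -0.03,"yaw": 0.139}
    - {"jaw": 0.093,"dx": 0,"dy": 0,"dz": -0.03,"yaw": 0.139}
    - {"jaw": 0.093,"dx": 0,"dy": 0,"dz": -0.03,"yaw": 0.139}
    - {"jaw": 0.093,"dx": 0,"dy": 0,"dz": -0.03,"yaw": 0.139}
    - {"jaw": 0.093,"dx": 0.006,"dy": -0.042,"dz": 0,"yaw": 0}
    - {"jaw": 0.093,"dx": 0.006,"dy": -0.042,"dz": 0,"yaw": 0}
    - {"jaw": 0.093,"dx": 0.006,"dy": -0.042,"dz": 0,"yaw": 0}
    - {"jaw": 0.093,"dx": 0.006,"dy": -0.042,"dz": 0,"yaw": 0}
  grip_force: 20

```text
t: 1.1
tool_pos: [0.2552, -0.4081, 0.3381]
orientation: [-3.121, 0.356, 0.001]
force: [-1.1, -0.4, -0.4]
opening: 0.0931
gripper_force: 0.0
```

Request:
carry_out:
  moves:
    - {"jaw": 0.093,"dx": 0.006,"dy": -0.042,"dz": 0,"yaw": 0}
    - {"jaw": 0.093,"dx": 0.006,"dy": -0.042,"dz": 0,"yaw": 0}
    - {"jaw": 0.093,"dx": 0.006,"dy": -0.042,"dz": 0,"yaw": 0}
    - {"jaw": 0.093,"dx": 0.006,"dy": -0.042,"dz": 0,"yaw": 0}
    - {"jaw": 0.093,"dx": 0.006,"dy": -0.042,"dz": 0,"yaw": 0}
    - {"jaw": 0.093,"dx": 0.006,"dy": -0.042,"dz": 0,"yaw": 0}
    - {"jaw": 0.093,"dx": 0.006,"dy": -0.042,"dz": 0,"yaw": 0}
    - {"jaw": 0.093,"dx": 0.006,"dy": -0.042,"dz": 0,"yaw": 0}

```text
t: 2.1
tool_pos: [0.3776, -0.0916, 0.3384]
orientation: [-3.121, 0.356, 0.0]
force: [0.7, 1.2, 0.2]
opening: 0.093
gripper_force: 0.0
```

Request:
carry_out:
  moves:
    - {"jaw": 0.093,"dx": 0.0063,"dy": -0.041,"dz": 0,"yaw": 0}
    - {"jaw": 0.093,"dx": 0.0063,"dy": -0.041,"dz": 0,"yaw": 0}
    - {"jaw": 0.093,"dx": 0.0063,"dy": -0.041,"dz": 0,"yaw": 0}
    - {"jaw": 0.093,"dx": 0.0063,"dy": -0.041,"dz": 0,"yaw": 0}
    - {"jaw": 0.093,"dx": 0.0063,"dy": -0.041,"dz": 0,"yaw": 0}
    - {"jaw": 0.093,"dx": 0.0063,"dy": -0.041,"dz": 0,"yaw": 0}
    - {"jaw": 0.093,"dx": 0.0063,"dy": -0.041,"dz": 0,"yaw": 0}
    - {"jaw": 0.093,"dx": 0,"dy": 0,"dz": 0,"yaw": 0}

```text
t: 3.1
tool_pos: [0.4849, 0.1788, 0.3373]
orientation: [3.122, -0.351, -0.004]
force: [-0.4, 0.2, -0.1]
opening: 0.0935
gripper_force: 0.0
```

```bash
python3 - <<'E'
from m import *
s=read_state();print(s['tool_pos'],s['q'])
d=np.array([.502,.2214,.097])-s['tool_pos'];c,n=np.cos(-.227),np.sin(-.227)
print('tool d',d[0]*c+d[1]*n, d[0]*n-d[1]*c,-d[2])
E
```

```text
[0.48494823 0.17880076 0.33732271] [ 2.53628359e-01 -1.10958571e-01  1.51726810e+00  5.33136925e-04
  1.73753018e+00  2.04866341e+00]
tool d 0.007027130062794026 -0.045343995260811246 0.24032271384313877
```

Request:
carry_out:
  moves:
    - {"jaw": 0.093,"dx": 0.0035,"dy": -0.022,"dz": 0.04,"yaw": 0}
    - {"jaw": 0.093,"dx": 0.0035,"dy": -0.022,"dz": 0.04,"yaw": 0}
    - {"jaw": 0.093,"dx": 0,"dy": 0,"dz": 0.04,"yaw": 0}
    - {"jaw": 0.093,"dx": 0,"dy": 0,"dz": 0.02,"yaw": 0}
    - {"jaw": 0.093,"dx": 0,"dy": 0,"dz": 0,"yaw": 0}

```text
t: 3.72
tool_pos: [0.5008, 0.2171, 0.1974]
orientation: [3.12, -0.357, -0.004]
force: [-0.5, 0.3, 0.4]
opening: 0.0928
gripper_force: 0.0
```

```bash
python3 - <<'E'
from m import *
s=read_state();print(s['tool_pos'],s['orientation'])
d=np.array([.502,.2214,.097])-s['tool_pos'];c,n=np.cos(-.227),np.sin(-.227)
print('tool d',d[0]*c+d[1]*n, d[0]*n-d[1]*c,-d[2])
a=shot('scene');b=shot('top')
p=proj('scene',[s['tool_pos']])[0].astype(int);q=proj('top',[s['tool_pos']])[0].astype(int);print(p,q)
f=lambda im,p:cv2.resize(im[p[1]-40:p[1]+60,p[0]-40:p[0]+40],None,fx=5,fy=5,interpolation=cv2.INTER_CUBIC)
cv2.imwrite('pics/c2.png',cv2.convertScaleAbs(np.hstack([f(a,p),f(b,q)]),alpha=1.6))
E
```

```text
[0.50082086 0.21706945 0.1973782 ] [ 3.11988642 -0.35691146 -0.00416353]
tool d 0.00017427585246601867 -0.004484823250550408 0.10037820217423823
[325 191] [185 187]
```

View pics/c2.png

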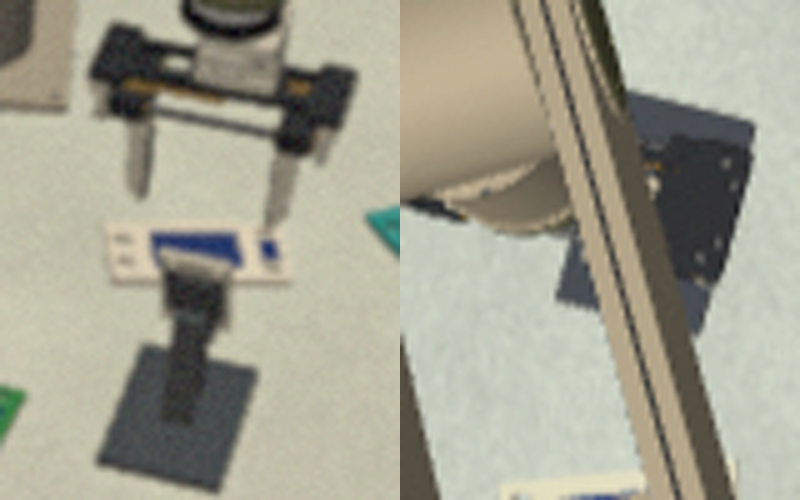

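```bash
python3 - <<'E'
from h import *
c,n=np.cos(-.227),np.sin(-.227)
for y in(-.028,0,.028):
    x=.0232;print(((proj('scene',[[.5045+x*c-y*n,.2208+x*n+y*c,.1648]])[0]-[285,151])*5).round())
E
```

```text
[162. 250.]
[197. 258.]
[234. 266.]
```

Request:
carry_out:
  moves:
    - {"jaw": 0.093,"dx": 0,"dy": -0.002,"dz": 0.03,"yaw": 0}
    - {"jaw": 0.093,"dx": 0,"dy": 0,"dz": 0.03,"yaw": 0}
    - {"jaw": 0.093,"dx": 0,"dy": 0,"dz": 0.025,"yaw": 0}
    - {"jaw": 0.093,"dx": 0,"dy": 0,"dz": 0.015,"yaw": 0}
    - {"jaw": 0.093,"dx": 0,"dy": 0,"dz": 0,"yaw": 0}

```text
t: 4.45
tool_pos: [0.5023, 0.2198, 0.0989]
orientation: [3.121, -0.356, -0.0]
force: [0.1, -0.4, 0.1]
opening: 0.0929
gripper_force: 0.0
```

Request:
carry_out:
  moves:
    - {"jaw": 0.07,"dx": 0,"dy": -0.001,"dz": 0.0015,"yaw": 0}
    - {"jaw": 0.06,"dx": 0,"dy": 0,"dz": 0,"yaw": 0}
    - {"jaw": 0.05,"dx": 0,"dy": 0,"dz": 0,"yaw": 0}
    - {"jaw": 0.045,"dx": 0,"dy": 0,"dz": 0,"yaw": 0}
    - {"jaw": 0.045,"dx": 0,"dy": 0,"dz": 0,"yaw": 0}
    - {"jaw": 0.045,"dx": 0,"dy": 0,"dz": 0,"yaw": 0}
  grip_force: 15

```text
t: 5.2
tool_pos: [0.5026, 0.2208, 0.0974]
orientation: [3.121, -0.356, 0.001]
force: [-1.6, -0.6, 3.3]
opening: 0.0559
gripper_force: 15.0
```

Request:
carry_out:
  moves:
    - {"jaw": 0.045,"dx": 0.0025,"dy": 0,"dz": -0.0055,"yaw": 0}
    - {"jaw": 0.045,"dx": 0.0025,"dy": 0,"dz": -0.0055,"yaw": 0}
    - {"jaw": 0.045,"dx": 0.0025,"dy": 0,"dz": -0.0055,"yaw": 0}
    - {"jaw": 0.045,"dx": 0.0025,"dy": 0,"dz": -0.0055,"yaw": 0}
    - {"jaw": 0.045,"dx": -0.012,"dy": 0,"dz": -0.004,"yaw": 0}
    - {"jaw": 0.045,"dx": -0.018,"dy": 0,"dz": -0.005,"yaw": 0}
    - {"jaw": 0.045,"dx": -0.02,"dy": 0,"dz": -0.01,"yaw": 0}
    - {"jaw": 0.045,"dx": 0,"dy": 0,"dz": 0,"yaw": 0}

```text
t: 6.2
tool_pos: [0.4627, 0.2306, 0.139]
orientation: [-3.121, 0.354, -0.002]
force: [-0.4, -1.0, -0.5]
opening: 0.056
gripper_force: 15.0
```

```bash
cat > look.py <<'E'
import sys
from m import *
s=read_state();print(s['t'],s['tool_pos'],s['force'],s['opening'],s['gripper_force'])
a=shot('scene','s_'+sys.argv[1]);b=shot('top','t_'+sys.argv[1])
p=proj('scene',[s['tool_pos']])[0].astype(int);q=proj('top',[s['tool_pos']])[0].astype(int);print(p,q)
f=lambda im,p:cv2.resize(im[max(p[1]-50,0):p[1]+50,max(p[0]-40,0):p[0]+40],None,fx=5,fy=5,interpolation=cv2.INTER_CUBIC)
cv2.imwrite('pics/%s.png'%sys.argv[1],cv2.convertScaleAbs(np.hstack([f(a,p),f(b,q)]),alpha=1.6))
E
python3 look.py d1
```

```text
6.2 [0.46266357 0.23055881 0.13895392] [-0.42718734 -1.02397343 -0.53278501] 0.05595813670700243 14.999716579914093
[327 197] [183 203]
```

View pics/d1.png

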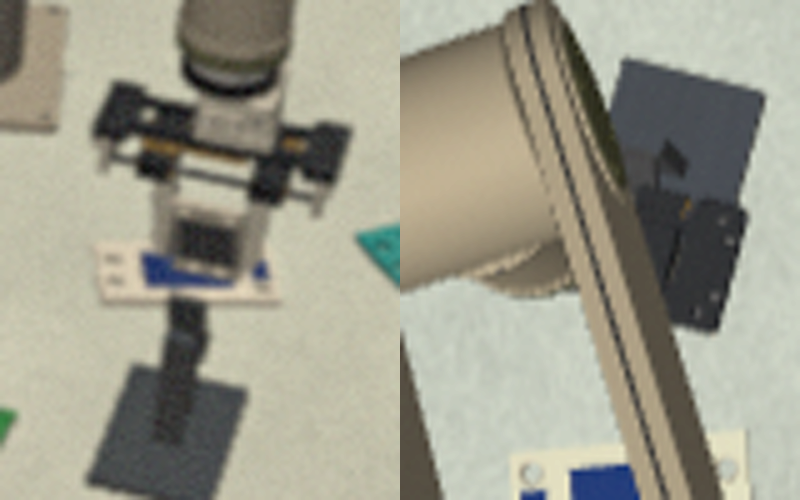

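The cover is clear of the stand, held at x ≈ -43 mm in the stand's frame. The tool cannot tilt. So I'll pivot the cover in the grip by pressing the lower part of its inner face on the front top edge of the 30 mm back rest, with the fingers straddling the rest.

Request:
carry_out:
  moves:
    - {"jaw": 0.045,"dx": 0,"dy": 0,"dz": -0.016,"yaw": 0}
    - {"jaw": 0.045,"dx": 0.01,"dy": 0,"dz": -0.015,"yaw": 0}
    - {"jaw": 0.045,"dx": 0.02,"dy": 0,"dz": 0,"yaw": 0}
    - {"jaw": 0.045,"dx": 0.02,"dy": 0,"dz": 0,"yaw": 0}
    - {"jaw": 0.045,"dx": 0.015,"dy": 0,"dz": 0,"yaw": 0}
    - {"jaw": 0.045,"dx": 0,"dy": 0,"dz": 0,"yaw": 0}
  grip_force: 8

```text
t: 7.05
tool_pos: [0.5277, 0.2148, 0.1693]
orientation: [3.121, -0.358, -0.0]
force: [-0.2, -0.2, 0.0]
opening: 0.056
gripper_force: 8.0
```

```bash
cat > g.py <<'E'
from h import *
def g():
    s=read_state();c,n=np.cos(-.227),np.sin(-.227)
    d=s['tool_pos']-[.5045,.2208,-.019];print('stand g',(d[0]*c+d[1]*n).round(4),(-d[0]*n+d[1]*c).round(4),d[2].round(4),'F',s['force'].round(1),s['opening'],s['gripper_force'])
g()
E
python3 g.py
```

```text
stand g 0.0239 -0.0006 0.1883 F [-0.2 -0.2  0. ] 0.055992232470407084 7.999599426984787
```

Request:
carry_out:
  moves:
    - {"jaw": 0.045,"dx": 0.007,"dy": 0,"dz": 0,"yaw": 0}
    - {"jaw": 0.045,"dx": 0.005,"dy": 0,"dz": 0.0025,"yaw": 0}
    - {"jaw": 0.045,"dx": 0.0045,"dy": 0,"dz": 0.0028,"yaw": 0}
    - {"jaw": 0.045,"dx": 0.004,"dy": 0,"dz": 0.003,"yaw": 0}
    - {"jaw": 0.045,"dx": 0,"dy": 0,"dz": 0,"yaw": 0}

```text
t: 7.68
tool_pos: [0.5468, 0.2105, 0.1603]
orientation: [3.121, -0.356, -0.001]
force: [-0.1, -0.1, -1.1]
opening: 0.0557
gripper_force: 8.0
```

```bash
python3 g.py; python3 look.py d2
```

```text
stand g 0.0435 -0.0005 0.1793 F [-0.1 -0.1 -1.1] 0.05570305169554164 7.999831885099411
7.675 [0.54679218 0.2104882  0.1603344 ] [-0.08172739 -0.07640364 -1.13412712] 0.05570305169554164 7.999831885099411
[323 206] [190 174]
```

View pics/d2.png

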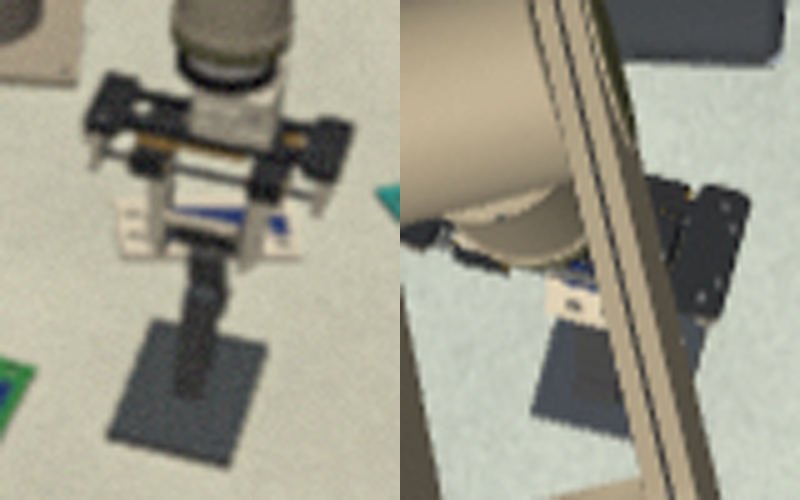

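It is pivoting: the inner face is now strongly foreshortened from behind, and the narrow end shows at (570,300) in the top crop. Continuing along the arc.

Request:
carry_out:
  moves:
    - {"jaw": 0.045,"dx": 0.0037,"dy": 0,"dz": 0.0037,"yaw": 0}
    - {"jaw": 0.045,"dx": 0.0033,"dy": 0,"dz": 0.0041,"yaw": 0}
    - {"jaw": 0.045,"dx": 0.0028,"dy": 0,"dz": 0.0044,"yaw": 0}
    - {"jaw": 0.045,"dx": 0.0022,"dy": 0,"dz": 0.005,"yaw": 0}
    - {"jaw": 0.045,"dx": 0.0021,"dy": 0,"dz": 0.006,"yaw": 0}
    - {"jaw": 0.045,"dx": 0.001,"dy": 0,"dz": 0.006,"yaw": 0}
    - {"jaw": 0.045,"dx": 0,"dy": 0,"dz": 0,"yaw": 0}

```text
t: 8.65
tool_pos: [0.561, 0.207, 0.1307]
orientation: [3.121, -0.356, -0.002]
force: [-0.1, 0.2, -0.3]
opening: 0.0559
gripper_force: 8.0
```

```bash
python3 g.py
```

```text
stand g 0.0582 -0.0007 0.1497 F [-0.1  0.2 -0.3] 0.05587175930152273 7.999935150146484
```

Request:
carry_out:
  moves:
    - {"jaw": 0.045,"dx": 0,"dy": 0,"dz": -0.01,"yaw": 0}
    - {"jaw": 0.045,"dx": 0,"dy": 0,"dz": -0.03,"yaw": 0}
    - {"jaw": 0.045,"dx": 0,"dy": 0,"dz": -0.03,"yaw": 0}
    - {"jaw": 0.045,"dx": 0,"dy": 0,"dz": -0.01,"yaw": 0}
    - {"jaw": 0.045,"dx": 0,"dy": 0,"dz": 0,"yaw": 0}
  grip_force: 25

```text
t: 9.28
tool_pos: [0.5619, 0.2074, 0.2125]
orientation: [-3.121, 0.356, -0.002]
force: [-0.8, -0.9, -1.3]
opening: 0.0558
gripper_force: 25.0
```

```bash
python3 look.py d3
```

```text
9.275 [0.5619244  0.20740175 0.21246269] [-0.80499311 -0.86099136 -1.32972085] 0.0557825543860142 24.999775886535645
[323 198] [188 166]
```

View pics/d3.png

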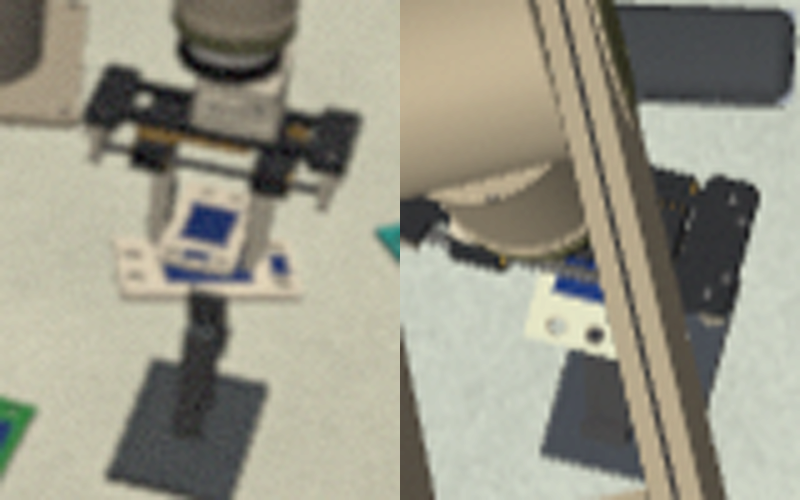

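The cover is now held outer face up, close to level: in the scene crop its narrow end is at about (210,188) and its wide end at (200,262). Next I measure the tilt and offset numerically.

```bash
cat > prof.py <<'E'
import sys
from m import *
def run(im,n,tool,yaw=-.227,ys=(-20,-8,8,20),xs=range(-72,73,4),zt=.022):
    c,s=np.cos(yaw),np.sin(yaw)
    for y in ys:
        P=np.array([[tool[0]+(x*c-y*s)/1e3,tool[1]+(x*s+y*c)/1e3,tool[2]+zt] for x in xs])
        uv=proj(n,P).astype(np.float32)
        v=cv2.remap(im,uv[:,0].reshape(1,-1),uv[:,1].reshape(1,-1),cv2.INTER_LINEAR)[0].astype(int)
        print(n,'y',y,'uv',uv[0].round(1),uv[-1].round(1));print(' '.join('%d:%d/%d'%(x,a[2],a[0]) for x,a in zip(xs,v)))
if __name__=='__main__':
    tool=np.array([.5619,.2074,.2125])
    run(cv2.imread('pics/s_d3.png'),'scene',tool)
    run(cv2.imread('pics/t_d3.png'),'top',tool,ys=(0,8,20),xs=range(-72,-20,4))
E
python3 prof.py
```

```text
scene y -20 uv [323.3 181.4] [314.1 203.8]
-72:75/68 -68:96/85 -64:112/99 -60:124/108 -56:127/110 -52:129/109 -48:130/107 -44:130/106 -40:130/106 -36:127/105 -32:119/102 -28:111/98 -24:109/97 -20:114/99 -16:115/99 -12:112/97 -8:110/96 -4:112/97 0:111/97 4:108/96 8:107/95 12:110/97 16:114/99 20:121/102 24:126/104 28:118/97 32:109/90 36:103/86 40:104/86 44:98/83 48:87/78 52:79/78 56:83/82 60:101/90 64:117/99 68:128/106 72:135/111
scene y -8 uv [326.4 182. ] [317.4 204.6]
-72:71/64 -68:97/85 -64:117/101 -60:124/107 -56:125/107 -52:122/103 -48:117/97 -44:115/95 -40:119/99 -36:116/98 -32:105/93 -28:73/78 -24:43/66 -20:23/61 -16:19/61 -12:18/60 -8:17/60 -4:19/61 0:23/64 4:21/62 8:27/63 12:51/69 16:82/82 20:111/97 24:112/98 28:93/89 32:65/74 36:75/78 40:87/82 44:96/83 48:79/76 52:56/70 56:31/67 60:32/67 64:51/72 68:83/85 72:111/98
scene y 8 uv [330.6 182.9] [321.8 205.5]
-72:70/63 -68:95/84 -64:120/105 -60:124/108 -56:125/107 -52:123/103 -48:118/97 -44:114/94 -40:119/98 -36:118/99 -32:109/96 -28:77/81 -24:45/66 -20:27/63 -16:22/62 -12:22/63 -8:21/62 -4:20/61 0:20/61 4:22/62 8:28/63 12:51/68
[... 432 characters left out ...]
106 24:128/105 28:124/101 32:115/95 36:110/91 40:110/92 44:97/84 48:80/78 52:57/71 56:74/82 60:97/94 64:121/102 68:105/88 72:80/68
top y 0 uv [180.8 189.3] [185.4 172.8]
-72:59/62 -68:64/68 -64:64/66 -60:112/101 -56:142/124 -52:142/124 -48:142/124 -44:142/124 -40:142/124 -36:140/123 -32:89/101 -28:29/80 -24:28/76
top y 8 uv [178.  188.6] [182.6 172.1]
-72:121/117 -68:123/119 -64:126/120 -60:134/123 -56:138/120 -52:124/114 -48:128/117 -44:141/121 -40:142/123 -36:142/123 -32:89/101 -28:29/80 -24:31/80
top y 20 uv [173.9 187.6] [178.5 171.1]
-72:122/118 -68:121/116 -64:122/117 -60:134/122 -56:142/123 -52:142/123 -48:140/121 -44:143/123 -40:143/124 -36:142/124 -32:117/113 -28:112/111 -24:105/108
```

Request:
carry_out:
  moves:
    - {"jaw": 0.045,"dx": -0.001,"dy": 0,"dz": 0.03,"yaw": 0}
    - {"jaw": 0.045,"dx": 0,"dy": 0,"dz": 0.03,"yaw": 0}
    - {"jaw": 0.045,"dx": 0,"dy": 0,"dz": 0.014,"yaw": 0}
    - {"jaw": 0.045,"dx": 0,"dy": 0,"dz": 0.005,"yaw": 0}
    - {"jaw": 0.045,"dx": 0,"dy": 0,"dz": 0.003,"yaw": 0}
    - {"jaw": 0.045,"dx": 0,"dy": 0,"dz": 0.002,"yaw": 0}
    - {"jaw": 0.045,"dx": 0,"dy": 0,"dz": 0,"yaw": 0}
  grip_force: 8

```text
t: 10.25
tool_pos: [0.5612, 0.2076, 0.1286]
orientation: [-3.121, 0.356, -0.003]
force: [0.5, -0.8, 0.3]
opening: 0.0558
gripper_force: 8.0
```

Request:
carry_out:
  moves:
    - {"jaw": 0.045,"dx": 0,"dy": 0,"dz": 0.001,"yaw": 0}
    - {"jaw": 0.045,"dx": 0,"dy": 0,"dz": 0,"yaw": 0}

```text
t: 10.5
tool_pos: [0.5608, 0.2076, 0.127]
orientation: [-3.121, 0.356, -0.001]
force: [1.0, 0.1, 1.8]
opening: 0.0556
gripper_force: 8.0
```

Request:
carry_out:
  moves:
    - {"jaw": 0.045,"dx": 0,"dy": 0,"dz": -0.01,"yaw": 0}
    - {"jaw": 0.045,"dx": 0,"dy": 0,"dz": -0.03,"yaw": 0}
    - {"jaw": 0.045,"dx": 0,"dy": 0,"dz": -0.03,"yaw": 0}
    - {"jaw": 0.045,"dx": 0,"dy": 0,"dz": -0.014,"yaw": 0}
    - {"jaw": 0.045,"dx": 0,"dy": 0,"dz": 0,"yaw": 0}
    - {"jaw": 0.045,"dx": 0,"dy": 0,"dz": 0,"yaw": 0}
  grip_force: 25

```text
t: 11.25
tool_pos: [0.5598, 0.2073, 0.2091]
orientation: [3.121, -0.356, -0.003]
force: [0.7, -0.3, -1.4]
opening: 0.0559
gripper_force: 25.0
```

```bash
python3 - <<'E'
from prof import *
s=read_state();print(s['tool_pos'])
a=shot('scene','s_e');b=shot('top','t_e')
run(a,'scene',s['tool_pos'],ys=(-20,-8,8),xs=range(-62,62,3))
run(b,'top',s['tool_pos'],ys=(0,8,11,20),xs=range(-68,-24,3))
E
```

```text
[0.55980969 0.2072562  0.20910765]
scene y -20 uv [322.6 183.3] [314.7 202.4]
-62:123/105 -59:129/108 -56:132/110 -53:132/108 -50:131/107 -47:131/107 -44:131/108 -41:131/108 -38:130/108 -35:123/105 -32:115/102 -29:111/99 -26:109/97 -23:109/97 -20:115/98 -17:115/98 -14:112/98 -11:111/98 -8:114/100 -5:118/103 -2:114/101 1:111/99 4:109/97 7:108/97 10:110/98 13:110/98 16:112/100 19:120/104 22:126/107 25:130/108 28:129/107 31:121/100 34:113/94 37:106/91 40:100/88 43:106/91 46:110/93 49:104/88 52:96/82 55:96/84 58:102/89 61:113/97
scene y -8 uv [325.7 183.9] [318.  203.1]
-62:118/103 -59:123/105 -56:122/103 -53:119/99 -50:116/96 -47:117/97 -44:124/103 -41:129/108 -38:122/104 -35:112/99 -32:86/86 -29:57/72 -26:39/67 -23:27/65 -20:23/64 -17:23/64 -14:23/64 -11:23/64 -8:23/64 -5:24/65 -2:26/66 1:21/64 4:17/61 7:23/63 10:30/65 13:45/70 16:63/74 19:84/83 22:109/95 25:118/100 28:116/101 31:103/94 34:84/84 37:77/80 40:83/83 43:91/86 46:99/88 49:98/86 52:85/78 55:71/72 58:55/70 61:49/71
scene y 8 uv [329.8 184.8] [322.4 204.1]
-62:117/102 -59:122/104 -56:120/101 -53:119/99 -50:117/97 -47:117/96 -4
[... 500 characters left out ...]
:143/122 -35:143/122 -32:114/107 -29:50/84 -26:21/76
top y 8 uv [178.6 188.1] [182.7 173.7]
-68:123/118 -65:125/120 -62:127/122 -59:136/121 -56:143/122 -53:132/114 -50:128/114 -47:131/115 -44:141/120 -41:142/121 -38:142/121 -35:140/120 -32:110/107 -29:48/83 -26:21/76
top y 11 uv [177.6 187.9] [181.7 173.5]
-68:122/118 -65:123/119 -62:123/117 -59:129/114 -56:136/117 -53:121/108 -50:118/112 -47:123/115 -44:134/117 -41:141/121 -38:143/121 -35:143/121 -32:116/108 -29:51/84 -26:21/76
top y 20 uv [174.5 187.1] [178.6 172.7]
-68:121/117 -65:122/117 -62:122/117 -59:135/119 -56:142/121 -53:142/121 -50:134/113 -47:137/115 -44:141/119 -41:143/120 -38:142/120 -35:140/119 -32:123/113 -29:94/102 -26:76/94
```

The cover now reads level in both views, with its centre about 4.8 mm behind the grip point along tool x. Carrying it over to the tracer at height.

Request:
carry_out:
  moves:
    - {"jaw": 0.045,"dx": 0.001,"dy": 0.012,"dz": 0,"yaw": 0}
    - {"jaw": 0.045,"dx": 0.002,"dy": 0.025,"dz": 0,"yaw": 0}
    - {"jaw": 0.045,"dx": 0.0025,"dy": 0.03,"dz": 0,"yaw": 0}
    - {"jaw": 0.045,"dx": 0.0025,"dy": 0.03,"dz": 0,"yaw": 0}
    - {"jaw": 0.045,"dx": 0.0025,"dy": 0.03,"dz": 0,"yaw": 0}
    - {"jaw": 0.045,"dx": 0.0025,"dy": 0.03,"dz": 0,"yaw": 0}
    - {"jaw": 0.045,"dx": 0.0025,"dy": 0.03,"dz": 0,"yaw": 0}
    - {"jaw": 0.045,"dx": 0.0025,"dy": 0.03,"dz": 0,"yaw": 0}

```text
t: 12.35
tool_pos: [0.5284, -0.0096, 0.2102]
orientation: [3.121, -0.357, -0.001]
force: [-0.5, -0.7, -0.4]
opening: 0.056
gripper_force: 25.0
```

Request:
carry_out:
  moves:
    - {"jaw": 0.045,"dx": 0.0025,"dy": 0.03,"dz": 0,"yaw": 0}
    - {"jaw": 0.045,"dx": 0.0025,"dy": 0.03,"dz": 0,"yaw": 0}
    - {"jaw": 0.045,"dx": 0.0025,"dy": 0.03,"dz": 0,"yaw": 0}
    - {"jaw": 0.045,"dx": 0.0025,"dy": 0.03,"dz": 0,"yaw": 0}
    - {"jaw": 0.045,"dx": 0.0025,"dy": 0.03,"dz": 0,"yaw": 0}
    - {"jaw": 0.045,"dx": 0.0025,"dy": 0.025,"dz": 0,"yaw": 0}
    - {"jaw": 0.045,"dx": 0.001,"dy": 0.012,"dz": 0,"yaw": 0}
    - {"jaw": 0.045,"dx": 0,"dy": 0,"dz": 0,"yaw": 0}

```text
t: 13.35
tool_pos: [0.5022, -0.1944, 0.2104]
orientation: [-3.121, 0.358, 0.001]
force: [-0.7, 0.8, -0.6]
opening: 0.0556
gripper_force: 25.0
```

```bash
cat > rem.py <<'E'
from h import *
s=read_state();c,n=np.cos(-.227),np.sin(-.227);d=np.array([.499,-.204,.129])-s['tool_pos']
print(s['tool_pos'],s['orientation'],'tool d',(d[0]*c+d[1]*n).round(4),(d[0]*n-d[1]*c).round(4),-d[2])
E
python3 rem.py
```

```text
[ 0.50222643 -0.19435045  0.21037373] [-3.12085057e+00  3.58298317e-01  6.63560095e-04] tool d -0.001 0.0101 0.08137372891821343
```

Request:
carry_out:
  moves:
    - {"jaw": 0.045,"dx": -0.001,"dy": 0.009,"dz": 0.02,"yaw": 0}
    - {"jaw": 0.045,"dx": 0,"dy": 0,"dz": 0.025,"yaw": 0}
    - {"jaw": 0.045,"dx": 0,"dy": 0,"dz": 0.02,"yaw": 0}
    - {"jaw": 0.045,"dx": 0,"dy": 0,"dz": 0.006,"yaw": 0}
    - {"jaw": 0.045,"dx": 0,"dy": 0,"dz": 0,"yaw": 0}
    - {"jaw": 0.045,"dx": 0,"dy": 0,"dz": 0,"yaw": 0}

```text
t: 14.1
tool_pos: [0.5003, -0.2026, 0.1407]
orientation: [3.121, -0.356, 0.002]
force: [0.5, -0.7, -1.4]
opening: 0.0553
gripper_force: 25.0
```

```bash
python3 rem.py; python3 look.py f1; python3 - <<'E'
from prof import *
s=read_state();a=cv2.imread('pics/s_f1.png');b=cv2.imread('pics/t_f1.png')
run(a,'scene',s['tool_pos'],ys=(-20,-8,8),xs=range(-62,62,3))
run(b,'top',s['tool_pos'],ys=(-18,-11,0,11,18),xs=range(-68,68,3))
E
```

```text
[ 0.50032753 -0.20259217  0.14066671] [ 3.12081906e+00 -3.55743654e-01  2.43286594e-03] tool d -0.001 0.0017 0.011666713491577468
14.1 [ 0.50032753 -0.20259217  0.14066671] [ 0.47415355 -0.69186227 -1.44452186] 0.05531352610993564 24.999851882457733
[217 194] [327 193]
scene y -20 uv [218.6 180.6] [205.9 198.3]
-62:74/64 -59:93/79 -56:110/92 -53:121/100 -50:127/104 -47:128/105 -44:129/106 -41:127/105 -38:123/104 -35:113/99 -32:107/95 -29:103/93 -26:102/91 -23:99/90 -20:96/89 -17:96/88 -14:95/88 -11:98/89 -8:101/91 -5:99/91 -2:99/91 1:99/91 4:100/90 7:97/89 10:98/89 13:102/91 16:103/91 19:110/96 22:122/103 25:126/105 28:126/104 31:124/103 34:118/98 37:111/92 40:108/89 43:112/93 46:115/95 49:110/91 52:107/88 55:113/93 58:122/100 61:126/104
scene y -8 uv [221.3 181.2] [208.7 199. ]
-62:19/19 -59:24/24 -56:35/32 -53:54/46 -50:71/60 -47:88/74 -44:106/87 -41:118/97 -38:120/100 -35:114/99 -32:91/87 -29:65/74 -26:43/65 -23:27/61 -20:15/59 -17:18/61 -14:21/62 -11:22/62 -8:22/62 -5:21/61 -2:17/59 1:13/57 4:16/59 7:17/60 10:24/62 13:33/64 16:49/69 19:71/77 22:90/86 25:104/93 28:111/96 31:92/88 
[... 2327 characters left out ...]
7/82 7:108/83 10:97/76 13:88/69 16:83/66 19:63/53 22:57/49 25:60/51 28:60/51 31:70/58 34:86/69 37:91/72 40:99/77 43:107/83 46:109/84 49:109/84 52:110/85 55:111/85 58:110/84 61:110/84 64:111/85 67:109/83
top y 18 uv [318.2 213.2] [328.3 169.4]
-68:84/71 -65:92/76 -62:95/77 -59:104/82 -56:111/86 -53:110/85 -50:111/85 -47:111/85 -44:109/84 -41:110/84 -38:110/85 -35:110/85 -32:110/84 -29:109/84 -26:109/84 -23:104/80 -20:102/79 -17:96/75 -14:78/63 -11:73/59 -8:68/55 -5:52/45 -2:65/54 1:75/60 4:79/64 7:94/74 10:104/80 13:103/80 16:108/83 19:111/85 22:110/84 25:111/85 28:110/84 31:110/85 34:110/84 37:110/85 40:109/83 43:106/81 46:100/77 49:99/75 52:81/62 55:71/54 58:64/50 61:52/41 64:49/38 67:60/46
```

View pics/f1.png

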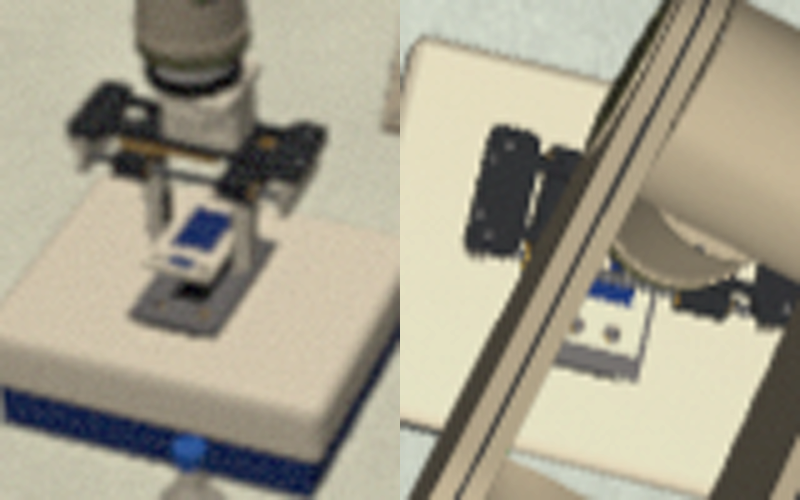

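```bash
cat > fin.py <<'E'
import sys
from m import *
def meas(b,tool):
    g=cv2.resize(b,None,fx=4,fy=4,interpolation=cv2.INTER_CUBIC).astype(int)
    c,n=np.cos(-.227),np.sin(-.227);out=[]
    for y in(.011,-.011):
        x=-.050;P=tool+[x*c-y*n,x*n+y*c,.022];uv=proj('top',[P])[0]
        ys,xs=np.mgrid[0:g.shape[0],0:g.shape[1]];u=(xs+.5)/4-.5;v=(ys+.5)/4-.5
        r=np.hypot(u-uv[0],v-uv[1])<3.2
        w=np.clip(125-g[...,2],0,None)*r
        p=np.array([(w*u).sum()/w.sum(),(w*v).sum()/w.sum()]);out.append(onz('top',p,tool[2]+.022)[:2])
    return np.array(out)
if __name__=='__main__':
    s=read_state();f=sys.argv[1] if len(sys.argv)>1 else None
    b=cv2.imread(f) if f else shot('top')
    h=meas(b,s['tool_pos']);t=np.array([[.4943-.045*.974+.011*.225,-.2029+.045*.225+.011*.974],[.4943-.045*.974-.011*.225,-.2029+.045*.225-.011*.974]])
    print(s['tool_pos'],h.round(4).tolist(),t.round(4).tolist())
    d=(t-h).mean(0);c,n=np.cos(-.227),np.sin(-.227);print('world',d.round(4),'tool',(d[0]*c+d[1]*n).round(4),(d[0]*n-d[1]*c).round(4))
E
python3 fin.py pics/t_f1.png
```

```text
[ 0.5003166  -0.20267962  0.14073195] [[0.4551, -0.1791], [0.4499, -0.2016]] [[0.4529, -0.1821], [0.448, -0.2035]]
world [-0.002  -0.0024] tool -0.0014 0.0028
```

Request:
carry_out:
  moves:
    - {"jaw": 0.045,"dx": -0.0012,"dy": 0.0022,"dz": 0.005,"yaw": 0}
    - {"jaw": 0.045,"dx": 0,"dy": 0,"dz": 0.005,"yaw": 0}
    - {"jaw": 0.045,"dx": 0,"dy": 0,"dz": 0,"yaw": 0}
    - {"jaw": 0.045,"dx": 0,"dy": 0,"dz": 0,"yaw": 0}
    - {"jaw": 0.045,"dx": 0,"dy": 0,"dz": 0,"yaw": 0}

```text
t: 14.82
tool_pos: [0.4981, -0.2043, 0.1298]
orientation: [3.121, -0.356, 0.0]
force: [1.0, 0.5, -0.6]
opening: 0.0555
gripper_force: 25.0
```

```bash
python3 rem.py; python3 fin.py; python3 - <<'E'
from prof import *
s=read_state();print(s['orientation'],s['dq'].round(4));a=shot('scene','s_g')
run(a,'scene',s['tool_pos'],ys=(-20,-8,8),xs=range(-36,62,3))
p=proj('scene',[s['tool_pos']])[0].astype(int)
cv2.imwrite('pics/g.png',cv2.convertScaleAbs(cv2.resize(a[p[1]-35:p[1]+35,p[0]-40:p[0]+40],None,fx=8,fy=8,interpolation=cv2.INTER_CUBIC),alpha=1.6))
E
```

```text
[ 0.49811049 -0.20427234  0.12978598] [ 3.12128802e+00 -3.56015331e-01  3.60948595e-04] tool d 0.0008 -0.0005 0.0007859784665862068
[ 0.49811049 -0.20427234  0.12978598] [[0.4528, -0.1808], [0.4474, -0.2026]] [[0.4529, -0.1821], [0.448, -0.2035]]
world [ 0.0004 -0.0011] tool 0.0006 0.001
[ 3.12125876e+00 -3.56066419e-01  4.03280554e-04] [ 0.0017 -0.0008 -0.0011 -0.0002 -0.0004 -0.0014]
scene y -20 uv [215.8 186. ] [205.8 200. ]
-36:123/104 -33:115/99 -30:110/96 -27:106/93 -24:100/90 -21:98/90 -18:96/89 -15:94/89 -12:95/89 -9:95/89 -6:96/89 -3:98/91 0:101/92 3:99/91 6:97/90 9:97/89 12:96/89 15:100/91 18:105/94 21:114/99 24:124/104 27:126/104 30:122/100 33:118/96 36:110/92 39:104/88 42:108/90 45:112/93 48:110/91 51:104/85 54:102/84 57:105/86 60:109/90
scene y -8 uv [218.6 186.6] [208.7 200.7]
-36:109/95 -33:96/90 -30:73/79 -27:49/69 -24:31/63 -21:18/59 -18:15/58 -15:18/60 -12:17/61 -9:17/61 -6:18/61 -3:20/62 0:24/63 3:21/62 6:17/61 9:16/60 12:28/62 15:42/66 18:63/74 21:85/83 24:102/91 27:111/96 30:105/93 33:84/82 36:65/73 39:66/74 42:72/76 45:88/81 48:98/84 51:93/79 54:84/73 57:74/66 60:67/62
scene y 8 uv [222.3 187.5] [212.5 201.6]
-36:91/81 -33:82/79 -30:67/73 -27:47/66 -24:30/61 -21:22/61 -18:18/61 -15:21/61 -12:22/62 -9:24/62 -6:24/61 -3:24/61 0:24/61 3:25/62 6:24/62 9:24/61 12:35/63 15:49/66 18:68/75 21:91/86 24:111/96 27:120/101 30:119/101 33:105/93 36:89/85 39:85/83 42:86/84 45:88/83 48:93/82 51:89/75 54:73/61 57:56/46 60:42/35
```

View pics/g.png

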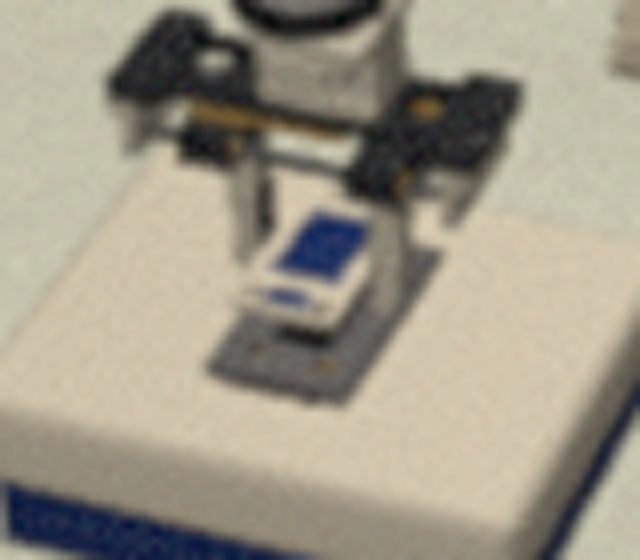

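The cover hovers level, panel up and blue mark towards the wide threads (visible at (257,350) and (325,365)). Misalignment is about 1 mm and height about 26 mm. I'll make one tiny trim, settle and hand in.

Request:
carry_out:
  moves:
    - {"jaw": 0.045,"dx": 0.0006,"dy": 0.0003,"dz": 0,"yaw": 0}
    - {"jaw": 0.045,"dx": 0,"dy": 0,"dz": 0,"yaw": 0}
    - {"jaw": 0.045,"dx": 0,"dy": 0,"dz": 0,"yaw": 0}
    - {"jaw": 0.045,"dx": 0,"dy": 0,"dz": 0,"yaw": 0}

```text
t: 15.42
tool_pos: [0.4985, -0.2047, 0.1296]
orientation: [-3.121, 0.356, 0.0]
force: [0.1, -0.2, -0.8]
opening: 0.0552
gripper_force: 25.0
```

```bash
python3 rem.py; python3 fin.py; python3 -c "from plant import close_job;print(close_job())"
```

```text
[ 0.49849905 -0.20465604  0.12960961] [-3.12131973e+00  3.56080251e-01  6.65628934e-05] tool d 0.0003 -0.0008 0.0006096086770490117
[ 0.49849905 -0.20465604  0.12960961] [[0.4531, -0.181], [0.4478, -0.2035]] [[0.4529, -0.1821], [0.448, -0.2035]]
world [ 0.     -0.0006] tool 0.0002 0.0005
the job is handed in; nothing more can be done
None
```

I handed the job in at about 15.5 s with the cover held level, panel up, about 26 mm above the mounting frame; its narrow-set holes measured within about 1 mm of their threads, the wide-set pair was not measured directly, and no verdict came back.

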